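# Draw the tall sheet from the leaning stack and lean it on the stand

## Task

Four plywood sheets lean against a low aluminium rack: draw out the tallest one, leaving the other three leaning in the rack and the rest of the bench undisturbed. Set it down, same end down, on the table between the bar and the stop strip of the empty stand, its foot close up to the stop strip, squarely and about the middle of the bar; do not drop it: the foot goes down before you let go. Leave it leaning back on the bar by itself.

Things in the scene. Friction and masses are not known exactly. Their poses are not given: they have to be found in the camera images.
- sheet_tall: plywood sheet 120 wide (y) x 160 tall (z) x 10 mm thick (x), 0.17 kg +-40 %. Origin: middle of its underside (foot). Leans 14 degrees, top to the rack's +x, foot on the table. The tallest: second, third or hindmost from the robot's side, touching its neighbours; its top 45 mm or more stands free above theirs and can be pinched across the thickness.
- sheet_a: plywood sheet 130 wide (y) x 115 tall (z) x 10 mm thick (x), 0.13 kg +-40 %. Origin: middle of its underside (foot). Leans 14 degrees, top to the rack's +x, foot on the table. One of the three that stay; anywhere but foremost.
- sheet_b: plywood sheet 110 wide (y) x 110 tall (z) x 10 mm thick (x), 0.11 kg +-40 %. Origin: middle of its underside (foot). Leans 14 degrees, top to the rack's +x, foot on the table. One of the three that stay; anywhere but foremost.
- sheet_front: plywood sheet 125 wide (y) x 105 tall (z) x 10 mm thick (x), 0.12 kg +-40 %. Origin: middle of its underside (foot). Leans 14 degrees, top to the rack's +x, foot on the table. One of the three that stay; always foremost, nearest the robot.
- rack: fixed low rack under the stack: aluminium bar 200 mm long (its y), front face (towards the robot, rack's -x) at x = 0, top 80 mm high; two posts at y = +-90 mm, no higher than the bar, feet 20 mm high back to x = +90 mm. No strip. Origin: on the table below the middle of the bar's front face. Rack and stand are side by side, either one left, turned up to 0.25 rad.
- stand: fixed empty stand, as the rack (same origin and axes, x away from the robot) but bar top 100 mm high and with a stop strip on the table before the bar, parallel to it: 200 long, 12 thick, 12 mm high, its face towards the bar at x = -45 mm. A sheet with foot against the strip and back on the bar leans 19 degrees, top to the stand's +x.
- block: loose wooden block 70 x 45 x 45 mm, between rack and stand, a bystander; origin under its centre
- mug: loose white mug, 80 mm across, 90 mm high, between rack and stand on the far side, a bystander; origin under its centre
- spool: loose filament spool lying flat, 170 mm across, 61 mm high, far left, a bystander; origin under its centre
- driver: loose screwdriver lying near left, a bystander
- pendant: loose white teach pendant lying flat, 170 x 240 x 35 mm, far right, a bystander; origin under its centre
- wrench: loose wrench lying near right, a bystander
Mind the look-alikes: they are no part of the job. Leave any blue look-alike of the sheet_tall alone.

How it is judged:
On the way, in this order (a step that is already met when the one before it is completed fails the run):
1. the tall sheet is drawn out and clear of the stack (its foot over 150 mm, level distance, from the rack's origin) (horizontal distance between sheet_tall and rack above 0.15 m), for 0.1 s.
2. the foot of the tall sheet is brought down (within 12 mm of the table) between the stop strip and the bar of the stand while the fingers still hold it (x of sheet_tall in the frame of stand between -0.046 and -0.024 m and y of sheet_tall in the frame of stand between -0.045 and 0.045 m and angle between the y axis of sheet_tall and the y axis of stand, either way round below 0.2 rad and z of sheet_tall in the frame of stand below 0.012 m and contact force between the fingers and sheet_tall above 0.5 N), for 0.1 s.
At the end, for the whole second after the job is handed in: Tall sheet released, at rest, foot on table within about 15 mm of the strip, within 45 mm of the bar's middle, 0.2 rad of parallel, leaning 0.12 to 0.5 rad. Other sheets at rest in the rack, feet on table 10 to 100 mm before the bar, within 50 mm of its middle, leaning 0.07 to 0.55 rad (x of sheet_tall in the frame of stand between -0.046 and -0.024 m and y of sheet_tall in the frame of stand between -0.045 and 0.045 m and angle between the y axis of sheet_tall and the y axis of stand, either way round below 0.2 rad and z of sheet_tall in the frame of stand below 0.008 m and angle between sheet_tall's own z axis and vertical between 0.12 and 0.5 rad and linear speed of each of sheet_tall, sheet_a, sheet_b, sheet_front below 0.02 m/s and contact force between the fingers and sheet_tall below 0.05 N and x of sheet_a in the frame of rack between -0.1 and -0.01 m and y of sheet_a in the frame of rack between -0.05 and 0.05 m and z of each of sheet_a, sheet_b, sheet_front in the frame of rack below 0.008 m and angle between sheet_a's own z axis and vertical between 0.07 and 0.55 rad and x of sheet_b in the frame of rack between -0.1 and -0.01 m and y of sheet_b in the frame of rack between -0.05 and 0.05 m and angle between sheet_b's own z axis and vertical between 0.07 and 0.55 rad and x of sheet_front in the frame of rack between -0.1 and -0.01 m and y of sheet_front in the frame of rack between -0.05 and 0.05 m and angle between sheet_front's own z axis and vertical between 0.07 and 0.55 rad); the robot touches nothing.
It fails at once if one of the other three sheets topples (over 0.8 rad from upright) or is lifted more than 30 mm (angle between any of sheet_a, sheet_b, sheet_front's own z axis and vertical above 0.8 rad or height (world z) of any of sheet_a, sheet_b, sheet_front above 0.03 m).
It fails at once if a bystander (block, mug, spool, screwdriver, pendant, wrench) is moved more than 30 mm (distance of any of block, mug, spool, driver, pendant, wrench from where it was at the start of the episode above 0.03 m).
It also fails if it takes over 48 s, if anything falls off the work surface, if the arm or the gripper's body presses on something with over 40 N, if the wrist force passes 120 N, or if a joint passes its speed limit or range.

## Robot

A 7-joint arm with a two-finger parallel gripper is mounted at the origin on the work surface. World frame = base frame: x ahead of the robot, y to its left, z up, the work surface at z = 0. Lengths are in m, angles in rad, forces in N, time in s.
With the tool pointing down it reaches from about 0.425 to 1.025 m from the base axis. Payload 9.4 kg.
Tool frame: the origin (TCP) lies at the very end of the fingers, on their centre line; the grasp point (between the pads) lies 19 mm behind it; z points along the fingers, y is the line along which they close (so a half turn about z gives the same grasp; the last joint's range is limited). The gripper opens to 85 mm and grips with 20 to 120 N. Pads are 22 mm wide; open, the fingers measure 114 mm over their backs; the gripper's body (76 mm by 85 mm) begins 54 mm behind the grasp point. The pads swing forward as they close: fully open they stand 13 mm farther back than shut.
Start: joints at [-1.227, 0.599, -0.003, 1.599, 0.002, 0.943, -0.08], TCP at [0.296, 0.662, 0.231] pointing down, gripper open.
Joint ranges: [-2.57, 2.57], [-0.35, 1.97], [-1.29, 1.29], [0.11, 2.56], [-1.05, 4.19], [0.11, 1.86], [-2.63, 2.63]. Speed limits (rad/s): [2.22, 2.22, 3.01, 3.01, 3.14, 3.14, 3.14].

## Interface

Orientations are given as a 3x3 rotation matrix whose columns are the frame's x, y, z axes.
In Python, from rig import r, camera gives the robot as it stands.
- The arm moves only by the tool servo_tool, never from a script. Its argument "deltas" is a list that holds one entry, the list of rows, each a list of 5 numbers: the finger opening in m, from 0 to 0.0854, then the shift along the tool's x, y, z in m, then the turn about the tool's z in degrees. A call has 1 to 12 rows; each row is the pose to reach, as a shift and turn from the pose commanded when the call began, along the tool's axes at that moment; what a row does not reach only later rows make up. A row lasts 1/8 s, in which the tool goes at most 62.5 mm and 10.7 degrees, less where a joint would pass 70% of its speed; a pose out of reach is approached as far as the arm can. A call with a gripper value outside its range is refused whole. The fingers move at their own pace and stop on an object; "grip_force" is the grip in N (left out, the last holds). Time passes only in rows, so rows that repeat a pose let the fingers close. It gives the time, the measured TCP pose, the force, the opening and the grip force at its end, in the units of the state.
- r.observe(): the state, without advancing time (a new reading comes with each control period).
- camera(name): name is "scene" or "side" or "wrist"; returns a dict with "img" (400x640x3 uint8, red, green, blue), "camera_matrix" (3x3 intrinsics, pixels), "extrinsics" (4x4, takes a point from camera to world coordinates). Camera axes: x right, y up, looking along -z (the intrinsics and any distortion apply to the point x, -y, -z); pixel columns grow to the right and rows downward; lengths in m; the calibration is good to about 2 mm. A picture is of the moment at which its call begins. There is no depth.
- r.close_job(): hands the job in; it is judged then, once.
The state is a dict: "time_s": time; "joints": joint angles; "qd": joint speeds; "tau": joint torques, N m; "tool_pos": TCP position; "orientation": TCP orientation; "wrist_force": force on the tool from outside, world axes, zero at the start; "wrist_torque": the same for the moment, N m; "opening": opening from 0.0 (shut) to 1.0 (fully open); "gripper_force": force on a finger pad.
Only numpy, scipy, OpenCV 4.12 (cv2) and the standard library are available. Lean on these libraries where they do the work, as an engineer would, in place of code of your own. Each camera call takes 0.05 s, during which the arm holds its last target. There are 200 camera calls.

## Working session

There is one attempt and no reset: what is moved stays moved. The work goes in short steps, Python scripts to look and compute and a tool call to move; the robot and the scene stay as the last step left them, time stands still between calls to the robot, and variables do not carry over. Pictures are saved under pics/ and viewed, at most 10 in all, crops included, and the job is handed in when it is done.

Besides the shell and the picture viewer there is one more tool, called after "Call:" as name([rows], argument=value, ...), one row to a line, values as JSON. servo_tool: Moves the arm, as the interface text tells. Its arguments: {"type":"object","properties":{"deltas":{"type":"array"},"grip_force":{"type":"number"}},"required":["deltas"]}

```bash
mkdir -p pics; ls
cat > h.py <<'E'
import numpy as np, cv2
from rig import r, camera
def snap(n,f):
    c=camera(n); cv2.imwrite('pics/'+f+'.png',c['img'][:,:,::-1]); np.savez('pics/'+f,**{k:c[k] for k in c}); return c
def ray(c,u,v):
    K=c['camera_matrix'];E=c['extrinsics']
    d=np.linalg.inv(K)@[u,v,1]; d=E[:3,:3]@(d*[1,-1,-1]); return E[:3,3],d
def atz(c,u,v,z):
    o,d=ray(c,u,v); return o+d*(z-o[2])/d[2]
def proj(c,p):
    E=c['extrinsics'];q=E[:3,:3].T@(np.array(p)-E[:3,3]);q=q*[1,-1,-1];k=c['camera_matrix']@q;return k[:2]/k[2]
def ld(f): return dict(np.load('pics/'+f+'.npz',allow_pickle=True))
E
python3 - <<'E'
from h import *
a=snap('scene','s1');b=snap('side','d1')
print(a.keys());
for c in(a,b):print(c['extrinsics'].round(3),c['camera_matrix'])
print(r.observe())
E
```

```text
pics
dict_keys(['img', 'camera_matrix', 'extrinsics'])
[[-0.427 -0.693  0.581  1.349]
 [ 0.904 -0.315  0.29   0.413]
 [-0.018  0.649  0.761  1.199]
 [ 0.     0.     0.     1.   ]] [[469.33969796   0.         321.96688298]
 [  0.         469.33969796 204.42330595]
 [  0.           0.           1.        ]]
[[ 0.681  0.541 -0.494 -0.057]
 [-0.732  0.5   -0.462 -0.52 ]
 [-0.003  0.676  0.737  0.856]
 [ 0.     0.     0.     1.   ]] [[372.09395445   0.         323.23355895]
 [  0.         372.09395445 200.66722277]
 [  0.           0.           1.        ]]
{'time_s': 0.1, 'joints': array([-1.22671305,  0.60006048, -0.00252948,  1.60001943,  0.00180144,
        0.94289889, -0.07976727]), 'qd': array([-0.00140364, -0.00359316,  0.00011283, -0.00026953,  0.00029723,
        0.00094994, -0.00091181]), 'tau': array([ 5.17814464e-03, -7.77988029e+01,  1.56929892e+00, -2.58617717e+01,
        1.25327142e-02,  5.67952651e-03, -5.07890903e-06]), 'tool_pos': array([0.29599861, 0.66138129, 0.23050329]), 'orientation': array([[-9.12802205e-01,  4.08401694e-01, -4.36346444e-04],
       [ 4.08401904e-01,  9.12801271e-01, -1.31361359e-03],
       [-1.38184425e-04, -1.37727410e-03, -9.99999042e-01]]), 'wrist_force': array([ 0.52714922,  0.29792126, -0.355754  ]), 'wrist_torque': array([ 0.03341251, -0.02788638, -0.01119692]), 'gripper_force': 0.0, 'opening': 1.0035563809719268}
```

View pics/s1.png

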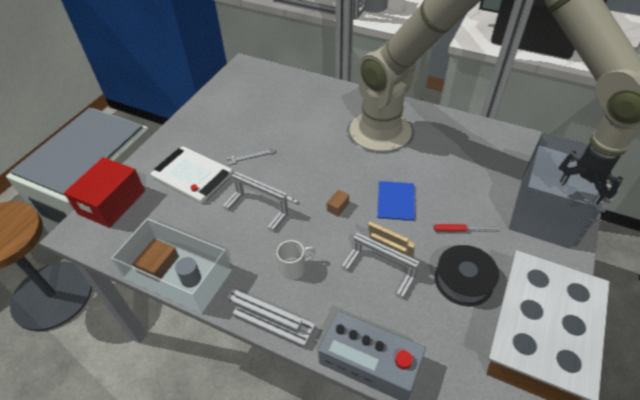

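View pics/d1.png

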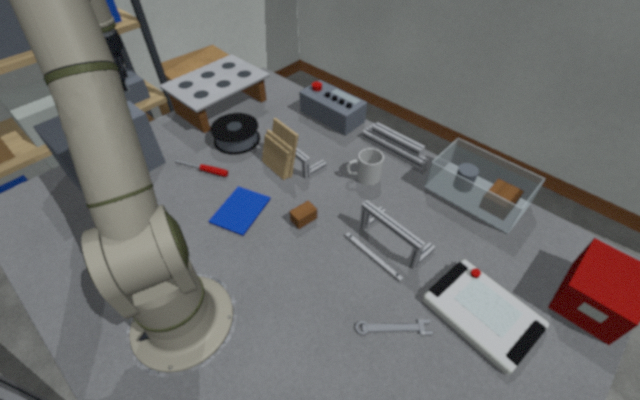

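The stack is in the left rack (scene (388,245), side (282,150)). The empty stand is at scene (262,190), side (385,240). The only candidates for the tall sheet are the wooden sheet whose top stands highest (scene (392,234), side (285,135)) and the blue look-alike lying flat (scene (397,200), side (240,210)). I choose the wooden one and check it in a crop.

Run:
```python
from h import *
s=ld('s1')['img'];d=ld('d1')['img']
f=lambda im,x,y,w,h:cv2.resize(im[y:y+h,x:x+w,::-1],(400,300),interpolation=cv2.INTER_CUBIC)
o=np.vstack([np.hstack([f(s,340,215,100,75),f(d,240,110,100,75)]),np.hstack([f(s,215,160,100,75),f(d,340,195,100,75)])])
cv2.imwrite('pics/c1.png',o)
```

```text
(no output)
```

View pics/c1.png

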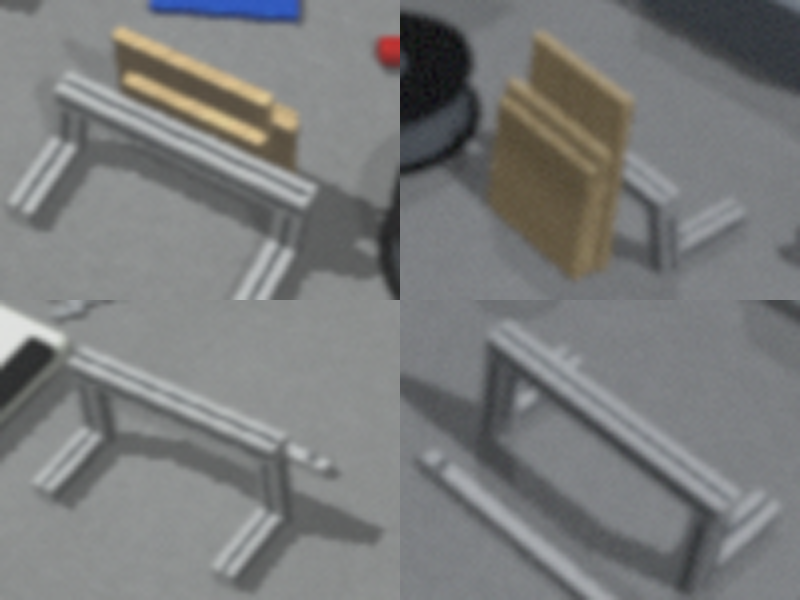

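The crop confirms the choice: order from the robot is front, sheet_a, tall, sheet_b. The tall top strip in scene runs from crop (118,36) to (271,98).

Run:
```python
from h import *
a=ld('s1');b=ld('d1')
S1=lambda x,y:(x/4+340,y/4+215); D1=lambda x,y:((x-400)/4+240,y/4+110)
S2=lambda x,y:(x/4+215,(y-300)/4+160); D2=lambda x,y:((x-400)/4+340,(y-300)/4+195)
def P(n,c,p,z): q=atz(c,*p,z); print(n,q.round(4)); return q
def ln(p,q): d=q-p; print('  len %.4f mid %s yaw_of_normal %.3f'%(np.linalg.norm(d),((p+q)/2).round(4),np.arctan2(-abs(d[0])*np.sign(d[0]*d[1]),abs(d[1]))))
print('tall top');ln(P('s',a,S1(118,36),.1565),P('s',a,S1(271,99),.1565));ln(P('d',b,D1(535,35),.1565),P('d',b,D1(632,99),.1565))
print('sheet b top(s)');ln(P('s',a,S1(127,80),.108),P('s',a,S1(265,138),.108))
print('front top(d)');ln(P('d',b,D1(503,98),.103),P('d',b,D1(598,168),.103))
print('rack bar top mid (s)');ln(P('s',a,S1(65,85),.08),P('s',a,S1(310,195),.08))
print('stand bar: s mid; d front edge');ln(P('s',a,S2(78,359),.1),P('s',a,S2(285,441),.1));ln(P('d',b,D2(492,340),.1),P('d',b,D2(708,515),.1))
print('strip d top');ln(P('d',b,D2(428,456),.012),P('d',b,(402,277),.012))
```

```text
tall top
s [0.5628 0.1686 0.1565]
s [0.5704 0.2837 0.1565]
  len 0.1153 mid [0.5666 0.2261 0.1565] yaw_of_normal -0.066
d [0.5653 0.2784 0.1565]
d [0.5597 0.1619 0.1565]
  len 0.1166 mid [0.5625 0.2201 0.1565] yaw_of_normal -0.048
sheet b top(s)
s [0.5611 0.178  0.108 ]
s [0.5683 0.2847 0.108 ]
  len 0.1069 mid [0.5647 0.2313 0.108 ] yaw_of_normal -0.067
front top(d)
d [0.5359 0.2929 0.103 ]
d [0.5276 0.1711 0.103 ]
  len 0.1221 mid [0.5318 0.232  0.103 ] yaw_of_normal -0.068
rack bar top mid (s)
s [0.5642 0.132  0.08  ]
s [0.5816 0.3258 0.08  ]
  len 0.1945 mid [0.5729 0.2289 0.08  ] yaw_of_normal -0.089
stand bar: s mid; d front edge
s [ 0.5126 -0.3205  0.1   ]
s [ 0.5218 -0.1238  0.1   ]
  len 0.1969 mid [ 0.5172 -0.2221  0.1   ] yaw_of_normal -0.046
d [ 0.5118 -0.1357  0.1   ]
d [ 0.4889 -0.3242  0.1   ]
  len 0.1900 mid [ 0.5004 -0.2299  0.1   ] yaw_of_normal -0.121
strip d top
d [ 0.4605 -0.1271  0.012 ]
d [ 0.4508 -0.3224  0.012 ]
  len 0.1955 mid [ 0.4557 -0.2248  0.012 ] yaw_of_normal -0.050
```

Call:
servo_tool([
  [[0.0854, -0.04, -0.027, 0, 6.5], [0.0854, -0.08, -0.055, 0, 13], [0.0854, -0.12, -0.082, 0, 20], [0.0854, -0.16, -0.109, 0, 26], [0.0854, -0.2, -0.136, 0, 33], [0.0854, -0.24, -0.164, 0, 40], [0.0854, -0.28, -0.191, 0, 46], [0.0854, -0.32, -0.218, 0, 53], [0.0854, -0.36, -0.245, 0, 60], [0.0854, -0.4, -0.273, 0, 66], [0.0854, -0.424, -0.289, 0, 69.5], [0.0854, -0.424, -0.289, 0, 69.5]],
], grip_force=20)

```text
time_s: 1.6
tool_pos: [0.5661, 0.2228, 0.2312]
orientation: [[0.066, 0.998, 0.0], [0.998, -0.066, -0.001], [-0.001, 0.0, -1.0]]
wrist_force: [-0.1, 0.4, -0.1]
opening: 1.0
gripper_force: 0.0
```

Run:
```python
from h import *
w=snap('wrist','w1');o=r.observe();print(o['time_s'],o['tool_pos'],o['orientation'],o['wrist_force'],o['joints'])
print(w['extrinsics'].round(3))
```

```text
1.65 [0.56512109 0.22476681 0.23105189] [[ 6.31120459e-02  9.98006304e-01 -5.36277727e-04]
 [ 9.98006445e-01 -6.31119951e-02  1.11117497e-04]
 [ 7.70504047e-05 -5.42221480e-04 -9.99999850e-01]] [ 0.27662375  1.35359236 -0.06434148] [-0.70488752  0.4755619   0.3400857   1.89134952 -0.21285717  0.8101337
 -0.31528884]
[[ 0.998  0.064  0.02   0.571]
 [-0.067  0.95   0.306  0.301]
 [ 0.001 -0.307  0.952  0.375]
 [ 0.     0.     0.     1.   ]]
```

View pics/w1.png

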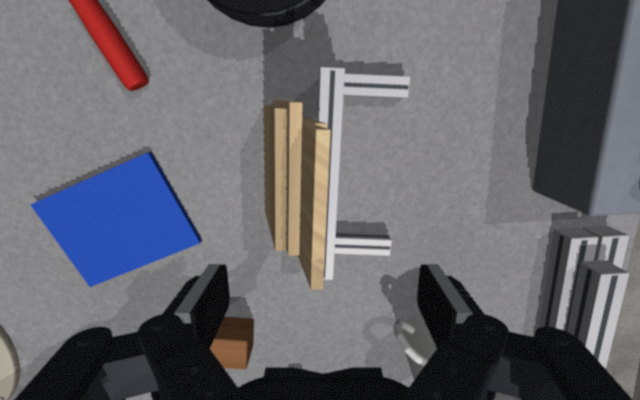

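The wrist view shows, left to right, the front sheet (281,180), sheet_a (295,180), and the tall top strip from (323,127) to (317,288). sheet_b peeps out behind it at (320,124).

Run:
```python
from h import *
w=ld('w1')
for p,z in [((323,127),.1565),((317,288),.1565),((295,103),.112),((293,255),.112),((280,107),.103),((279,249),.103),((332,68),.08),((329,278),.08),((320,68),.08),((324,278),.08)]: print(p,atz(w,*p,z).round(4))
im=w['img'][100:310,240:360,::-1]
cv2.imwrite('pics/c2.png',cv2.resize(im,None,fx=2.8,fy=2.8,interpolation=cv2.INTER_CUBIC))
```

```text
(323, 127) [0.5704 0.2834 0.1565]
(317, 288) [0.5578 0.1637 0.1565]
(295, 103) [0.55   0.2992 0.112 ]
(293, 255) [0.5362 0.1707 0.112 ]
(280, 107) [0.537  0.2969 0.103 ]
(279, 249) [0.5228 0.1731 0.103 ]
(332, 68) [0.5808 0.3247 0.08  ]
(329, 278) [0.5661 0.1264 0.08  ]
(320, 68) [0.5708 0.3254 0.08  ]
(324, 278) [0.561  0.1268 0.08  ]
```

View pics/c2.png

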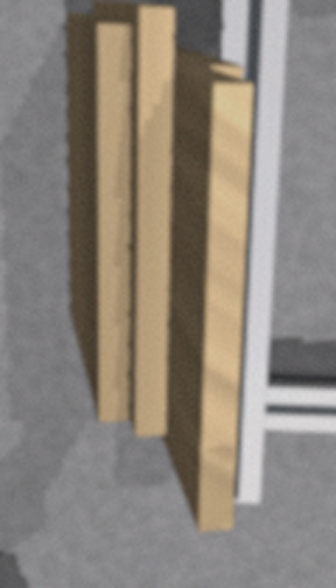

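Call:
servo_tool([
  [[0.05, -0.001, -0.005, 0.03, 2], [0.05, -0.001, -0.005, 0.06, 2], [0.05, -0.001, -0.005, 0.085, 2], [0.05, -0.001, -0.005, 0.1, 2], [0.03, -0.001, -0.005, 0.104, 2], [0.024, -0.001, -0.005, 0.104, 2], [0.024, -0.001, -0.005, 0.104, 2]],
])

```text
time_s: 2.52
tool_pos: [0.5605, 0.2244, 0.1281]
orientation: [[0.098, 0.995, 0.001], [0.995, -0.098, 0.001], [0.001, 0.001, -1.0]]
wrist_force: [0.3, -0.3, 1.0]
opening: 0.28
gripper_force: 0.0
```

Run:
```python
from h import *
w=snap('wrist','w2');d=snap('side','d2');o=r.observe();print(o['time_s'],o['tool_pos'],o['wrist_force'],o['gripper_force'],o['opening']*85.4)
f=lambda im,x,y,w,h:cv2.resize(im[y:y+h,x:x+w,::-1],(400,300),interpolation=cv2.INTER_CUBIC)
cv2.imwrite('pics/c3.png',np.hstack([f(w['img'],200,130,240,180),f(d['img'],230,90,120,90)]))
```

```text
2.625 [0.56042244 0.22423099 0.12805004] [ 0.75578337 -0.05365698  0.33631438] 0.0 24.14555511319806
```

View pics/c3.png

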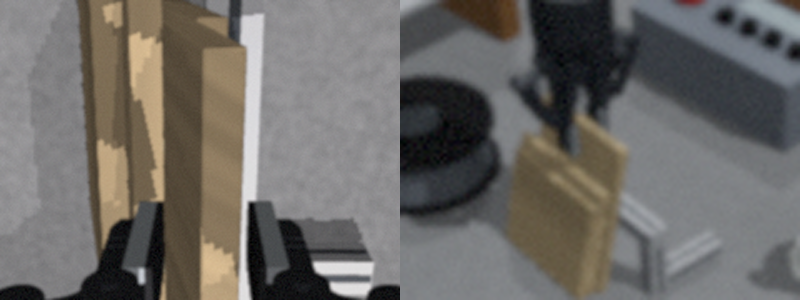

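The fingers straddle the tall sheet's top (crop: pads at (148,240) and (262,240), sheet top at (220,240)). I'll close gently.

Call:
servo_tool([
  [[0.019, 0, 0, 0, 0], [0.017, 0, 0, 0, 0], [0.015, 0, 0, 0, 0], [0.015, 0, 0, 0, 0]],
])

```text
time_s: 3.12
tool_pos: [0.5598, 0.2242, 0.1277]
orientation: [[0.098, 0.995, -0.001], [0.995, -0.098, 0.0], [0.0, -0.001, -1.0]]
wrist_force: [-2.5, -0.7, 6.9]
opening: 0.181
gripper_force: 19.1
```

Call:
servo_tool([
  [[0.015, 0, 0.001, -0.005, 0], [0.015, 0, 0.002, -0.01, 0], [0.015, 0, 0.003, -0.015, 0], [0.015, 0, 0.004, -0.02, 0]],
])

```text
time_s: 3.62
tool_pos: [0.5634, 0.2237, 0.1473]
orientation: [[0.098, 0.995, -0.001], [0.995, -0.098, -0.0], [-0.0, -0.001, -1.0]]
wrist_force: [-5.2, 0.3, -3.5]
opening: 0.173
gripper_force: 14.4
```

Run:
```python
from h import *
w=snap('scene','s3');d=snap('side','d3');o=r.observe();print(o['time_s'],o['tool_pos'],o['wrist_force'],o['gripper_force'],o['opening']*85.4)
f=lambda im,x,y,w,h:cv2.resize(im[y:y+h,x:x+w,::-1],(400,300),interpolation=cv2.INTER_CUBIC)
cv2.imwrite('pics/c4.png',np.hstack([f(w['img'],330,190,120,90),f(d['img'],230,100,120,90)]))
```

```text
3.725 [0.56380584 0.22367817 0.14785064] [-5.52080936  0.25153214  2.39643722] 16.941582515719347 15.144656266931431
```

View pics/c4.png

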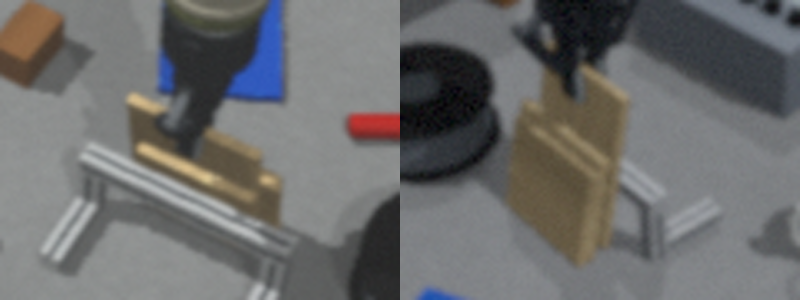

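Call:
servo_tool([
  [[0.015, 0, -0.001, -0.005, 0], [0.015, 0, -0.001, -0.01, 0], [0.015, 0, -0.001, -0.015, 0], [0.015, 0, -0.001, -0.02, 0]],
])

```text
time_s: 4.22
tool_pos: [0.5638, 0.2238, 0.168]
orientation: [[0.098, 0.995, 0.001], [0.995, -0.098, 0.0], [0.0, 0.001, -1.0]]
wrist_force: [-0.2, -0.2, -1.9]
opening: 0.178
gripper_force: 3.2
```

Call:
servo_tool([
  [[0.0145, 0, 0, -0.006, 0], [0.014, 0, 0, -0.012, 0], [0.0135, 0, 0, -0.018, 0], [0.013, 0, 0, -0.025, 0]],
])

```text
time_s: 4.72
tool_pos: [0.5627, 0.2238, 0.1926]
orientation: [[0.098, 0.995, -0.001], [0.995, -0.098, -0.0], [-0.0, -0.001, -1.0]]
wrist_force: [-2.7, 0.2, -2.4]
opening: 0.158
gripper_force: 11.5
```

Run:
```python
from h import *
w=snap('scene','s4');d=snap('side','d4');o=r.observe();print(o['time_s'],o['tool_pos'],o['wrist_force'],o['gripper_force'],o['opening']*85.4)
f=lambda im,x,y,w,h:cv2.resize(im[y:y+h,x:x+w,::-1],(400,300),interpolation=cv2.INTER_CUBIC)
cv2.imwrite('pics/c5.png',np.hstack([f(w['img'],330,190,120,90),f(d['img'],230,100,120,90)]))
```

```text
4.825 [0.56335725 0.22391089 0.19320621] [-2.86927597 -0.49830032  0.2952406 ] 14.199618495767936 13.686442516147286
```

View pics/c5.png

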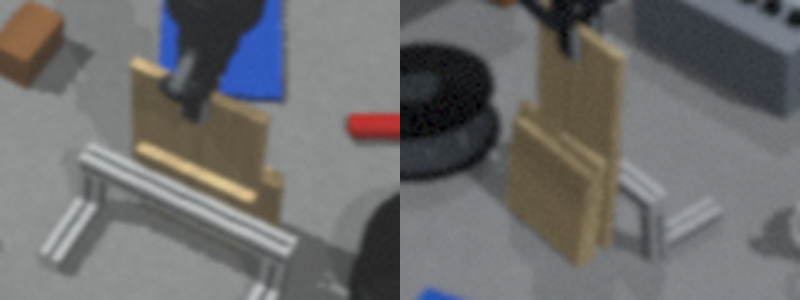

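The tall sheet is about two-fifths out and the others are still in place. I'll continue upward.

Call:
servo_tool([
  [[0.0135, 0, -0.001, -0.007, 0], [0.0135, 0, -0.001, -0.015, 0], [0.013, 0, -0.001, -0.024, 0], [0.013, 0, -0.001, -0.033, 0], [0.013, 0, -0.001, -0.042, 0], [0.013, 0, -0.001, -0.05, 0]],
])

```text
time_s: 5.58
tool_pos: [0.5621, 0.2239, 0.243]
orientation: [[0.098, 0.995, 0.0], [0.995, -0.098, 0.0], [0.0, 0.0, -1.0]]
wrist_force: [0.1, 0.3, 0.0]
opening: 0.152
gripper_force: 0.0
```

Call:
servo_tool([
  [[0.008, 0, 0, 0, 0], [0.008, 0, 0, 0, 0]],
])

```text
time_s: 5.82
tool_pos: [0.5619, 0.2239, 0.2421]
orientation: [[0.098, 0.995, -0.0], [0.995, -0.098, -0.0], [-0.0, -0.0, -1.0]]
wrist_force: [-0.1, 0.0, -0.3]
opening: 0.09
gripper_force: 0.0
```

Run:
```python
from h import *
s=snap('scene','s5');d=snap('side','d5');w=snap('wrist','w5');o=r.observe();print(o['time_s'],o['tool_pos'],o['wrist_force'],o['gripper_force'],o['opening']*85.4)
for n,c,bx in [('s',s,(330,180,450,300)),('d',d,(230,60,350,190))]:
    im=c['img'];hsv=cv2.cvtColor(im,cv2.COLOR_RGB2HSV);m=((hsv[...,0]>12)&(hsv[...,0]<25)&(hsv[...,1]>60)&(hsv[...,2]>60))
    x0,y0,x1,y1=bx;ys,xs=np.nonzero(m[y0:y1,x0:x1]);print(n,xs.min()+x0,xs.max()+x0,ys.min()+y0,ys.max()+y0,len(xs))
f=lambda im,x,y,w,h:cv2.resize(im[y:y+h,x:x+w,::-1],(400,300),interpolation=cv2.INTER_CUBIC)
cv2.imwrite('pics/c6.png',np.hstack([f(w['img'],200,130,240,180),f(d['img'],220,70,140,105)]))
```

```text
5.975 [0.56189388 0.22380716 0.24191886] [0.54186575 0.60280891 0.29936735] 0.0 8.189863568139868
s 330 414 190 256 1001
d 243 349 60 178 1934
```

View pics/c6.png

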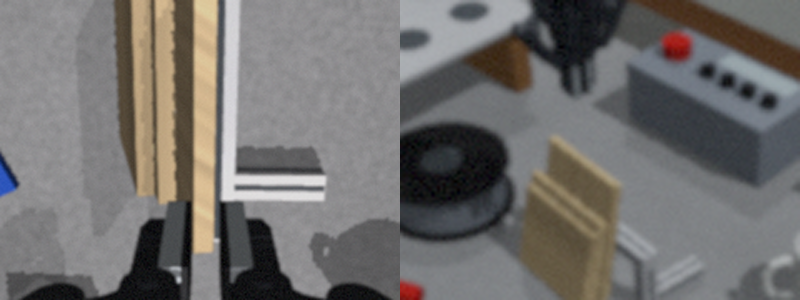

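The sheet slipped back into its slot, with everything else intact: its top strip is at crop (204,250) in the wrist view and the fingers are empty above it. I'll re-measure and regrip, closing harder once it is partly raised.

Run:
```python
from h import *
w=ld('w5');d=ld('d5')
for p in [(322.4,281),(325.2,130)]: print(atz(w,*p,.1565).round(4))
for p in [(552,138),(618,185)]: print('d',atz(d,(p[0]-400)*.35+220,p[1]*.35+70,.1565).round(4))
```

```text
[0.5558 0.1643 0.1565]
[0.5693 0.2812 0.1565]
d [0.5658 0.2815 0.1565]
d [0.5562 0.1657 0.1565]
```

Call:
servo_tool([
  [[0.035, 0, -0.003, 0, 0], [0.035, 0, -0.003, 0.0, 0], [0.035, 0, -0.003, 0.03, 0], [0.035, 0, -0.003, 0.06, 0], [0.035, 0, -0.003, 0.09, 0], [0.033, 0, -0.003, 0.11, 0], [0.026, 0, -0.003, 0.119, 0], [0.02, 0, -0.003, 0.119, 0], [0.017, 0, -0.003, 0.119, 0], [0.015, 0, -0.003, 0.119, 0], [0.015, 0, -0.003, 0.119, 0]],
])

```text
time_s: 7.35
tool_pos: [0.5583, 0.2243, 0.1237]
orientation: [[0.097, 0.995, -0.001], [0.995, -0.097, 0.0], [0.0, -0.001, -1.0]]
wrist_force: [-4.6, -0.4, 3.8]
opening: 0.189
gripper_force: 19.7
```

Call:
servo_tool([
  [[0.0145, 0, 0.001, -0.005, 0], [0.0145, 0, 0.002, -0.01, 0], [0.0145, 0, 0.003, -0.015, 0], [0.0145, 0, 0.004, -0.02, 0], [0.0145, 0, 0.004, -0.025, 0], [0.0145, 0, 0.004, -0.03, 0]],
])

```text
time_s: 8.1
tool_pos: [0.5618, 0.2238, 0.153]
orientation: [[0.097, 0.995, -0.002], [0.995, -0.097, -0.001], [-0.001, -0.002, -1.0]]
wrist_force: [-5.0, 0.6, -3.8]
opening: 0.177
gripper_force: 17.9
```

Call:
servo_tool([
  [[0.013, 0, -0.001, -0.005, 0], [0.012, 0, -0.001, -0.01, 0], [0.011, 0, -0.001, -0.015, 0], [0.01, 0, -0.001, -0.02, 0], [0.008, 0, -0.001, -0.026, 0]],
])

```text
time_s: 8.72
tool_pos: [0.5622, 0.2238, 0.1797]
orientation: [[0.098, 0.995, 0.0], [0.995, -0.098, -0.0], [0.0, 0.0, -1.0]]
wrist_force: [-4.2, 0.4, -3.4]
opening: 0.164
gripper_force: 18.7
```

Call:
servo_tool([
  [[0.006, 0, -0.002, -0.006, 0], [0.006, 0, -0.003, -0.012, 0], [0.006, 0, -0.004, -0.018, 0], [0.006, 0, -0.004, -0.024, 0], [0.006, 0, -0.004, -0.03, 0]],
], grip_force=25)

```text
time_s: 9.35
tool_pos: [0.5581, 0.2243, 0.2097]
orientation: [[0.098, 0.995, 0.0], [0.995, -0.098, 0.0], [0.0, 0.0, -1.0]]
wrist_force: [-4.5, -0.5, -3.4]
opening: 0.132
gripper_force: 23.6
```

Call:
servo_tool([
  [[0.004, 0, 0, -0.008, 0], [0.004, 0, 0, -0.016, 0], [0.004, 0, 0, -0.024, 0], [0.004, 0, 0, -0.032, 0], [0.004, 0, 0, -0.042, 0], [0.004, 0, 0, -0.052, 0], [0.004, 0, 0, -0.062, 0]],
], grip_force=40)

```text
time_s: 10.22
tool_pos: [0.5584, 0.2242, 0.2722]
orientation: [[0.098, 0.995, 0.001], [0.995, -0.098, 0.0], [0.0, 0.001, -1.0]]
wrist_force: [0.3, 0.5, -2.8]
opening: 0.111
gripper_force: 39.2
```

Run:
```python
from h import *
s=snap('scene','s6');d=snap('side','d6');w=snap('wrist','w6');o=r.observe();print(o['time_s'],o['tool_pos'],o['wrist_force'],o['gripper_force'],o['opening']*85.4)
f=lambda im,x,y,w,h:cv2.resize(im[y:y+h,x:x+w,::-1],(400,300),interpolation=cv2.INTER_CUBIC)
cv2.imwrite('pics/c7.png',np.vstack([np.hstack([f(w['img'],200,130,240,180),f(d['img'],220,60,140,105)]),np.hstack([f(s['img'],320,150,160,120),f(d['img'],320,180,120,90)])]))
```

```text
10.375 [0.55843977 0.22438923 0.27196004] [ 0.34121873 -0.49323624 -2.0775505 ] 39.24694061279297 9.308859206392437
```

View pics/c7.png

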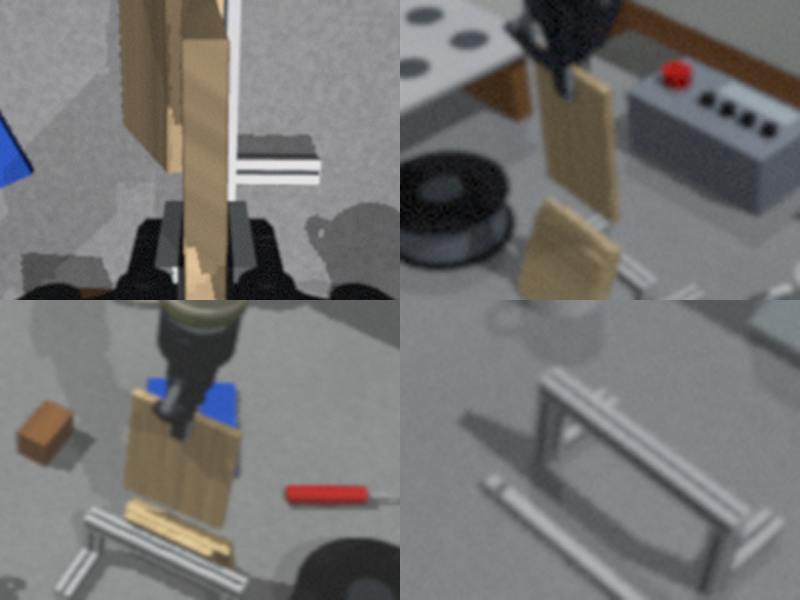

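The tall sheet hangs upright in the fingers (wrist crop (205,270); side crop foot corners (545,180) and (612,218)). The other three still lean in the rack. Next I raise it a little and carry it over.

Call:
servo_tool([
  [[0.004, 0, 0, -0.02, 0], [0.004, -0.02, -0.002, -0.035, 0], [0.004, -0.06, -0.006, -0.04, 0], [0.004, -0.11, -0.011, -0.04, 0], [0.004, -0.16, -0.016, -0.04, 0], [0.004, -0.21, -0.021, -0.04, 0], [0.004, -0.26, -0.026, -0.04, -1], [0.004, -0.31, -0.031, -0.04, -2], [0.004, -0.36, -0.036, -0.04, -2], [0.004, -0.41, -0.04, -0.04, -2], [0.004, -0.44, -0.044, -0.04, -2], [0.004, -0.452, -0.044, -0.04, -2]],
], grip_force=60)

```text
time_s: 11.88
tool_pos: [0.4683, -0.2237, 0.3115]
orientation: [[0.067, 0.998, 0.0], [0.998, -0.067, -0.0], [-0.0, 0.0, -1.0]]
wrist_force: [0.2, 0.9, -1.5]
opening: 0.105
gripper_force: 63.3
```

Run:
```python
from h import *
d6=ld('d6')
# foot height while at x=.558 plane (front face ~.553)
for p in [(545,180),(612,218)]:
    o,v=ray(d6,(p[0]-400)*.35+220,p[1]*.35+60)
    n=np.array([1,-.098,0]);t=n@(np.array([.5535,.224,0])-o)/(n@v);print('foot',(o+t*v).round(4))
w=snap('wrist','w7');d=snap('side','d7');s=snap('scene','s7');o=r.observe();print(o['time_s'],o['tool_pos'],o['orientation'][:2,1],o['wrist_force'],o['gripper_force'],o['opening']*85.4)
# where model points project in wrist view, and brightness profiles along x at several y
g=w['img'].astype(float).mean(2)
for y in(-.17,-.19,-.21,-.24,-.26):
    for z,x0,x1,nm in((.012,.43,.49,'strip'),(.1,.49,.55,'bar')):
        xs=np.arange(x0,x1,.002);v=[]
        for x in xs:
            u=proj(w,(x,y,z));v.append(int(g[int(u[1]),int(u[0])]) if 0<=u[0]<640 and 0<=u[1]<400 else -1)
        print(nm,y,v)
```

```text
foot [0.5599 0.2897 0.1374]
foot [0.5479 0.1664 0.155 ]
12.025 [ 0.46985884 -0.22109953  0.31124576] [ 0.99797795 -0.06356103] [ 0.77922586  0.22594383 -1.91977781] 63.30200672149658 9.075646735980326
strip -0.17 [138, 136, 137, 140, 136, 135, 135, 133, 134, 131, 122, 113, 166, 200, 201, 205, 196, 186, 137, 121, 122, 119, 121, 119, 117, 121, 123, 121, 117, 98]
bar -0.17 [74, 76, 90, 97, 92, 90, 99, 122, 140, 129, 85, 175, 198, 201, 183, 88, 95, 146, 197, 201, 199, 158, 141, 133, 133, 141, 138, 141, 140, 136, 134]
strip -0.19 [138, 139, 142, 139, 136, 136, 134, 135, 131, 125, 99, 104, 202, 204, 143, 90, 70, 75, 74, 75, 77, 75, 77, 77, 81, 81, 115, 122, 122, 104]
bar -0.19 [90, 94, 91, 91, 92, 94, 113, 144, 143, 88, 172, 200, 202, 200, 132, 75, 162, 202, 201, 197, 180, 145, 140, 139, 140, 141, 140, 142, 143, 141, 148]
strip -0.21 [141, 138, 139, 136, 135, 138, 136, 134, 129, 102, 97, 122, 86, 75, 75, 75, 78, 78, 78, 72, 76, 77, 80, 77, 79, 79, 79, 81, 84, 90]
bar -0.21 [91, 94, 91, 94, 93, 97, 137, 137, 90, 170, 197, 202, 201, 135, 81, 166, 199, 201, 203, 173, 141, 146, 146, 140, 136, 135, 133, 134, 135, 137, 140]
strip -0.24 [142, 139, 139, 141, 141, 136, 131, 127, 109, 90, 112, 119, 124, 124, 126, 127, 126, 123, 124, 123, 123, 123, 121, 122, 121, 125, 121, 118, 107, 93]
bar -0.24 [94, 90, 91, 92, 90, 91, 119, 95, 185, 201, 203, 197, 105, 92, 144, 203, 203, 199, 155, 142, 142, 144, 143, 137, 135, 138, 140, 133, 133, 137, 132]
strip -0.26 [140, 138, 142, 136, 138, 134, 130, 97, 76, 91, 108, 112, 113, 113, 112, 111, 110, 111, 112, 115, 115, 116, 121, 121, 121, 122, 124, 122, 94, 86]
bar -0.26 [98, 99, 97, 93, 96, 90, 79, 183, 206, 206, 200, 112, 81, 145, 206, 210, 205, 178, 143, 140, 136, 139, 140, 135, 141, 137, 138, 137, 132, 136, 141]
```

Run:
```python
from h import *
for n in('d7','s7'):
    c=ld(n);hsv=cv2.cvtColor(c['img'],cv2.COLOR_RGB2HSV)
    m=((hsv[...,0]>10)&(hsv[...,0]<26)&(hsv[...,1]>55)&(hsv[...,2]>50)).astype(np.uint8)
    ctr=proj(c,(.47,-.224,.25));print(n,ctr)
    cs,_=cv2.findContours(m,cv2.RETR_EXTERNAL,cv2.CHAIN_APPROX_NONE)
    k=[x for x in cs if cv2.contourArea(x)>150 and abs(x[:,0].mean(0)-ctr).max()<50]
    if not k: print('none',[ (cv2.contourArea(x),x[:,0].mean(0)) for x in cs if cv2.contourArea(x)>100]);continue
    h=cv2.convexHull(np.vstack(k));
    for e in(2,3,4):
        q=cv2.approxPolyDP(h,e,True)[:,0]
        if len(q)<=6:break
    nn=np.array([1,-.065,0])
    for p in q:
        o,v=ray(c,*p)
        t=nn@(np.array([.465 if n=='d7' else .475,-.222,0])-o)/(nn@v);print(p,(o+t*v).round(4))
```

```text
d7 [386.88983652 190.58206724]
[370 149] [ 0.4686 -0.1665  0.3397]
[397 160] [ 0.464  -0.2381  0.3538]
[416 173] [ 0.4608 -0.2865  0.3506]
[402 223] [ 0.4611 -0.2824  0.1906]
[365 198] [ 0.4685 -0.1684  0.1861]
s7 [261.29925787 140.34053825]
[242 114] [ 0.4714 -0.2768  0.3338]
[262 116] [ 0.4762 -0.2042  0.3538]
[276 122] [ 0.4792 -0.1577  0.3501]
[279 162] [ 0.4788 -0.1642  0.1907]
[249 150] [ 0.4715 -0.2755  0.1921]
```

Call:
servo_tool([
  [[0.004, -0.003, 0, 0.02, 1.2], [0.004, -0.003, 0, 0.05, 1.2], [0.004, -0.003, 0, 0.08, 1.2], [0.004, -0.003, 0, 0.11, 1.2], [0.004, -0.003, 0, 0.135, 1.2], [0.004, -0.003, 0, 0.155, 1.2], [0.004, -0.003, 0, 0.167, 1.2], [0.004, -0.003, 0, 0.172, 1.2], [0.004, -0.003, 0, 0.176, 1.2], [0.004, -0.003, 0, 0.178, 1.2], [0.004, -0.003, 0, 0.178, 1.2]],
])

```text
time_s: 13.4
tool_pos: [0.47, -0.2243, 0.1335]
orientation: [[0.084, 0.996, 0.0], [0.996, -0.084, -0.0], [-0.0, 0.0, -1.0]]
wrist_force: [-0.3, 0.2, -1.1]
opening: 0.107
gripper_force: 63.2
```

```bash
cat > m.py <<'E'
from h import *
import sys
def corners(n,x):
    c=ld(n);hsv=cv2.cvtColor(c['img'],cv2.COLOR_RGB2HSV)
    m=((hsv[...,0]>10)&(hsv[...,0]<26)&(hsv[...,1]>55)&(hsv[...,2]>50)).astype(np.uint8)
    ctr=proj(c,(x,-.224,.08))
    cs,_=cv2.findContours(m,cv2.RETR_EXTERNAL,cv2.CHAIN_APPROX_NONE)
    k=[q for q in cs if cv2.contourArea(q)>60 and abs(q[:,0].mean(0)-ctr).max()<45]
    if not k: print(n,'none');return
    q=cv2.approxPolyDP(cv2.convexHull(np.vstack(k)),2,True)[:,0]
    nn=np.array([1,-.085,0])
    for p in q:
        o,v=ray(c,*p);t=nn@(np.array([x,-.224,0])-o)/(nn@v);print(n,p,'plane',(o+t*v).round(4),'z0',atz(c,*p,0)[:2].round(4),'z.152',atz(c,*p,.152)[:2].round(4))
f=sys.argv[1]
d=snap('side','d'+f);s=snap('scene','s'+f);w=snap('wrist','w'+f);o=r.observe();print(o['time_s'],o['tool_pos'],o['orientation'][:2,1],o['wrist_force'],o['gripper_force'],o['opening']*85.4)
corners('d'+f,.465);corners('s'+f,.475)
E
python3 m.py 8
```

```text
13.55 [ 0.47002618 -0.22434141  0.13357394] [ 0.99646613 -0.08399401] [-0.47437124 -0.2603884  -2.40134941] 63.22132587432861 9.174275279631681
d8 [363 210] plane [ 0.47   -0.1656  0.1378] z0 [ 0.571  -0.0977] z.152 [ 0.4595 -0.1726]
d8 [386 215] plane [ 0.4639 -0.2365  0.1798] z0 [ 0.6024 -0.1612] z.152 [ 0.4854 -0.2248]
d8 [401 228] plane [ 0.46   -0.2834  0.174 ] z0 [ 0.5918 -0.2232] z.152 [ 0.4766 -0.2758]
d8 [392 265] plane [ 0.46   -0.2833  0.0169] z0 [ 0.4704 -0.2785] z.152 [ 0.3767 -0.3213]
d8 [361 241] plane [ 0.4695 -0.1711  0.0102] z0 [ 0.4759 -0.1669] z.152 [ 0.3812 -0.2295]
s8 [282 190] plane [ 0.48   -0.165   0.0638] z0 [ 0.4312 -0.1975] z.152 [ 0.5475 -0.1201]
s8 [254 178] plane [ 0.4705 -0.277   0.0632] z0 [ 0.4217 -0.3154] z.152 [ 0.5392 -0.2231]
s8 [251 161] plane [ 0.4705 -0.2764  0.1428] z0 [ 0.3519 -0.3695] z.152 [ 0.4782 -0.2704]
s8 [266 160] plane [ 0.4759 -0.2134  0.1771] z0 [ 0.3247 -0.3219] z.152 [ 0.4545 -0.2288]
s8 [279 166] plane [ 0.48   -0.1652  0.1742] z0 [ 0.3324 -0.2634] z.152 [ 0.4612 -0.1777]
```

Call:
servo_tool([
  [[0.004, 0, 0, 0.003, 0], [0.004, 0, 0, 0.006, 0], [0.004, 0, 0, 0.008, 0], [0.004, 0, 0, 0.008, 0]],
], grip_force=25)

```text
time_s: 14.05
tool_pos: [0.4706, -0.2245, 0.1276]
orientation: [[0.084, 0.996, 0.003], [0.996, -0.084, 0.001], [0.001, 0.003, -1.0]]
wrist_force: [-4.6, 4.1, 35.4]
opening: 0.108
gripper_force: 68.9
```

Call:
servo_tool([
  [[0.004, 0, 0, -0.0015, 0], [0.004, 0, 0, -0.0025, 0], [0.004, 0, 0, -0.0025, 0]],
], grip_force=20)

```text
time_s: 14.42
tool_pos: [0.47, -0.2244, 0.1277]
orientation: [[0.084, 0.996, 0.0], [0.996, -0.084, -0.0], [-0.0, 0.0, -1.0]]
wrist_force: [-0.7, -0.6, 1.4]
opening: 0.109
gripper_force: 63.9
```

```bash
python3 m.py 9
```

```text
14.575 [ 0.46999141 -0.22439396  0.12771606] [ 0.99647146 -0.08393231] [-0.45472638 -0.55051951  1.12366886] 63.8323187828064 9.189070203928175
d9 [363 212] plane [ 0.4699 -0.1664  0.1306] z0 [ 0.5647 -0.1028] z.152 [ 0.4543 -0.1768]
d9 [386 217] plane [ 0.4639 -0.2375  0.1733] z0 [ 0.5961 -0.1659] z.152 [ 0.4801 -0.2287]
d9 [401 230] plane [ 0.4598 -0.2846  0.1676] z0 [ 0.5857 -0.2274] z.152 [ 0.4716 -0.2793]
d9 [392 265] plane [ 0.46   -0.2833  0.0169] z0 [ 0.4704 -0.2785] z.152 [ 0.3767 -0.3213]
d9 [360 240] plane [ 0.4698 -0.1672  0.011 ] z0 [ 0.4767 -0.1626] z.152 [ 0.3819 -0.226 ]
s9 [251 163] plane [ 0.4704 -0.278   0.133 ] z0 [ 0.3609 -0.3641] z.152 [ 0.4861 -0.2657]
s9 [267 161] plane [ 0.4762 -0.21    0.1744] z0 [ 0.3277 -0.3159] z.152 [ 0.4571 -0.2236]
s9 [279 167] plane [ 0.48   -0.1657  0.1696] z0 [ 0.3369 -0.2609] z.152 [ 0.4651 -0.1755]
s9 [282 190] plane [ 0.48   -0.165   0.0638] z0 [ 0.4312 -0.1975] z.152 [ 0.5475 -0.1201]
s9 [254 178] plane [ 0.4705 -0.277   0.0632] z0 [ 0.4217 -0.3154] z.152 [ 0.5392 -0.2231]
```

Call:
servo_tool([
  [[0.004, 0, 0, -0.002, 0], [0.004, 0, 0.003, -0.002, 0], [0.004, 0, 0.003, 0, 0], [0.004, 0, 0.003, 0.001, 0], [0.004, 0, 0.003, 0.001, 0]],
])

```text
time_s: 15.2
tool_pos: [0.4735, -0.2247, 0.1277]
orientation: [[0.084, 0.996, 0.002], [0.996, -0.084, -0.0], [0.0, 0.002, -1.0]]
wrist_force: [-2.3, 1.1, 12.9]
opening: 0.108
gripper_force: 65.5
```

The support height is the same 3 mm further back, so the foot is on the table and not on the strip. I'll slide it back toward the strip, then release gently.

Call:
servo_tool([
  [[0.004, 0, 0, -0.001, 0], [0.004, 0, -0.002, -0.001, 0], [0.004, 0, -0.004, -0.001, 0], [0.004, 0, -0.005, -0.001, 0], [0.004, 0, -0.005, -0.001, 0]],
])

```text
time_s: 15.82
tool_pos: [0.4678, -0.2241, 0.1277]
orientation: [[0.084, 0.996, -0.0], [0.996, -0.084, 0.0], [0.0, -0.0, -1.0]]
wrist_force: [0.0, -0.2, -1.4]
opening: 0.109
gripper_force: 63.5
```

Call:
servo_tool([
  [[0.012, 0, 0, 0, 0], [0.014, 0, 0, 0, 0], [0.018, 0, 0, 0, 0], [0.022, 0, 0, 0, 0], [0.03, 0, 0, 0, 0], [0.04, 0, 0, 0, 0], [0.04, 0, 0, 0, 0]],
])

```text
time_s: 16.7
tool_pos: [0.468, -0.2241, 0.1278]
orientation: [[0.084, 0.996, 0.0], [0.996, -0.084, -0.0], [-0.0, 0.0, -1.0]]
wrist_force: [0.0, -0.1, -0.7]
opening: 0.47
gripper_force: 0.0
```

```bash
python3 m.py 10
```

```text
16.85 [ 0.46793852 -0.22411265  0.12781587] [ 0.99647711 -0.08386518] [ 0.24602133 -0.13115476 -0.18665937] 0.0 40.21081943634675
d10 [363 214] plane [ 0.4698 -0.1671  0.1233] z0 [ 0.5585 -0.1078] z.152 [ 0.4492 -0.1809]
d10 [385 216] plane [ 0.4641 -0.2342  0.1741] z0 [ 0.5972 -0.1614] z.152 [ 0.481 -0.225]
d10 [400 230] plane [ 0.4601 -0.2821  0.1652] z0 [ 0.5837 -0.2253] z.152 [ 0.47   -0.2775]
d10 [392 265] plane [ 0.46   -0.2833  0.0169] z0 [ 0.4704 -0.2785] z.152 [ 0.3767 -0.3213]
d10 [360 240] plane [ 0.4698 -0.1672  0.011 ] z0 [ 0.4767 -0.1626] z.152 [ 0.3819 -0.226 ]
s10 [253 167] plane [ 0.4709 -0.2725  0.1174] z0 [ 0.3756 -0.3469] z.152 [ 0.499  -0.2506]
s10 [264 160] plane [ 0.4752 -0.2215  0.1733] z0 [ 0.3277 -0.3286] z.152 [ 0.4571 -0.2346]
s10 [279 166] plane [ 0.48   -0.1652  0.1742] z0 [ 0.3324 -0.2634] z.152 [ 0.4612 -0.1777]
s10 [283 190] plane [ 0.4804 -0.1609  0.0661] z0 [ 0.4297 -0.1943] z.152 [ 0.5462 -0.1174]
s10 [254 178] plane [ 0.4705 -0.277   0.0632] z0 [ 0.4217 -0.3154] z.152 [ 0.5392 -0.2231]
```

The sheet stands upright by itself. Next I ease it back onto the bar with the fingers straddling it.

Call:
servo_tool([
  [[0.04, 0, 0.006, 0, 0], [0.04, 0, 0.012, 0, 0], [0.04, 0, 0.016, 0, 0], [0.04, 0, 0.019, 0, 0], [0.04, 0, 0.022, 0, 0], [0.04, 0, 0.025, 0, 0], [0.04, 0, 0.028, 0, 0], [0.04, 0, 0.031, 0, 0], [0.04, 0, 0.034, 0, 0], [0.04, 0, 0.037, 0, 0], [0.04, 0, 0.04, 0, 0], [0.04, 0, 0.043, 0, 0]],
])

```text
time_s: 18.35
tool_pos: [0.511, -0.2277, 0.1278]
orientation: [[0.084, 0.996, 0.0], [0.996, -0.084, -0.0], [-0.0, 0.0, -1.0]]
wrist_force: [0.2, -0.5, -0.1]
opening: 0.472
gripper_force: 0.0
```

```bash
python3 m.py 11
```

```text
18.5 [ 0.51089949 -0.22766056  0.1277782 ] [ 0.9964965  -0.08363453] [ 0.13089802 -0.12924659 -0.10073798] 0.0 39.899250373866835
d11 [375 203] plane [ 0.4671 -0.1996  0.1922] z0 [ 0.6188 -0.107 ] z.152 [ 0.4988 -0.1802]
d11 [395 206] plane [ 0.4623 -0.2556  0.2279] z0 [ 0.6507 -0.1598] z.152 [ 0.525  -0.2237]
d11 [413 221] plane [ 0.4579 -0.308   0.2218] z0 [ 0.6379 -0.234 ] z.152 [ 0.5146 -0.2847]
d11 [392 265] plane [ 0.46   -0.2833  0.0169] z0 [ 0.4704 -0.2785] z.152 [ 0.3767 -0.3213]
d11 [360 239] plane [ 0.4699 -0.1668  0.0152] z0 [ 0.4794 -0.1604] z.152 [ 0.3842 -0.2242]
s11 [255 172] plane [ 0.4713 -0.2678  0.0965] z0 [ 0.3945 -0.3273] z.152 [ 0.5155 -0.2335]
s11 [271 178] plane [ 0.4767 -0.2038  0.1007] z0 [ 0.3968 -0.2604] z.152 [ 0.5174 -0.175 ]
s11 [277 188] plane [ 0.4783 -0.1847  0.063 ] z0 [ 0.4301 -0.2178] z.152 [ 0.5465 -0.1379]
s11 [259 180] plane [ 0.4722 -0.2565  0.064 ] z0 [ 0.4228 -0.2942] z.152 [ 0.5401 -0.2046]
```

It is leaning on the bar with its foot unmoved and no contact force. I retract straight up.

Call:
servo_tool([
  [[0.04, 0, 0, -0.01, 0], [0.04, 0, 0, -0.03, 0], [0.04, 0, 0, -0.06, 0], [0.04, 0, 0, -0.1, 0], [0.04, 0, 0, -0.15, 0], [0.04, 0, 0, -0.2, 0], [0.04, 0, 0, -0.2, 0], [0.04, 0, 0, -0.2, 0]],
])

```text
time_s: 19.5
tool_pos: [0.5103, -0.2274, 0.3279]
orientation: [[0.084, 0.996, 0.0], [0.996, -0.084, 0.0], [0.0, 0.0, -1.0]]
wrist_force: [-0.5, -0.5, 0.1]
opening: 0.465
gripper_force: 0.0
```

```bash
python3 m.py 12
python3 - <<'E'
from h import *
for n in('d','s'):
    for f,bx in(('6',0),('12',0)):
        c=ld(n+f);hsv=cv2.cvtColor(c['img'],cv2.COLOR_RGB2HSV);m=((hsv[...,0]>10)&(hsv[...,0]<26)&(hsv[...,1]>55)&(hsv[...,2]>50)).astype(np.uint8)
        ctr=proj(c,(.535,.23,.06));cs,_=cv2.findContours(m,cv2.RETR_EXTERNAL,cv2.CHAIN_APPROX_NONE)
        k=[q for q in cs if cv2.contourArea(q)>30 and abs(q[:,0].mean(0)-ctr).max()<25]
        print(n,f,[(cv2.boundingRect(q),cv2.contourArea(q)) for q in k])
# wrist profile across leaning sheet foot
w=ld('w12');g=w['img']
hsv=cv2.cvtColor(g,cv2.COLOR_RGB2HSV);m=((hsv[...,0]>10)&(hsv[...,0]<26)&(hsv[...,1]>55)&(hsv[...,2]>50)).astype(np.uint8)
cs,_=cv2.findContours(m,cv2.RETR_EXTERNAL,cv2.CHAIN_APPROX_NONE);q=max(cs,key=cv2.contourArea);a=cv2.approxPolyDP(cv2.convexHull(q),4,True)[:,0]
for p in a: print(p,'z0',atz(w,*p,0).round(4)[:2],'z.152',atz(w,*p,.152).round(4)[:2])
E
```

```text
19.65 [ 0.51020121 -0.22735603  0.32672896] [ 0.99647768 -0.08383306] [ 0.03371754  0.05367729 -0.2061764 ] 0.0 39.99162074245939
d12 [377 196] plane [ 0.4668 -0.2024  0.219 ] z0 [ 0.6469 -0.0934] z.152 [ 0.5219 -0.169 ]
d12 [413 221] plane [ 0.4579 -0.308   0.2218] z0 [ 0.6379 -0.234 ] z.152 [ 0.5146 -0.2847]
d12 [392 265] plane [ 0.46   -0.2833  0.0169] z0 [ 0.4704 -0.2785] z.152 [ 0.3767 -0.3213]
d12 [360 239] plane [ 0.4699 -0.1668  0.0152] z0 [ 0.4794 -0.1604] z.152 [ 0.3842 -0.2242]
s12 [241 166] plane [ 0.4664 -0.3248  0.0966] z0 [ 0.3892 -0.3893] z.152 [ 0.5108 -0.2877]
s12 [271 178] plane [ 0.4767 -0.2038  0.1007] z0 [ 0.3968 -0.2604] z.152 [ 0.5174 -0.175 ]
s12 [277 188] plane [ 0.4783 -0.1847  0.063 ] z0 [ 0.4301 -0.2178] z.152 [ 0.5465 -0.1379]
s12 [248 175] plane [ 0.4684 -0.3014  0.0653] z0 [ 0.4177 -0.3425] z.152 [ 0.5357 -0.2468]
d 6 [((262, 130, 35, 50), 1033.0)]
d 12 [((262, 131, 35, 49), 1035.5)]
s 6 [((370, 229, 43, 28), 381.5)]
s 12 [((370, 229, 43, 28), 395.0)]
[290 114] z0 [ 0.4692 -0.1653] z.152 [ 0.4847 -0.1602]
[335 120] z0 [ 0.5309 -0.1787] z.152 [ 0.5265 -0.1692]
[332 236] z0 [ 0.5134 -0.3535] z.152 [ 0.5146 -0.2876]
[326 236] z0 [ 0.504  -0.3527] z.152 [ 0.5083 -0.287 ]
[293 196] z0 [ 0.46   -0.2837] z.152 [ 0.4785 -0.2403]
```

```bash
python3 -c "
from rig import r
print(r.close_job())"
```

```text
the job is handed in; nothing more can be done
None
```

I handed the job in at about 20 s; no verdict was returned. The tall sheet leans on the stand's bar by itself at about 18°, its foot roughly 3 mm from the strip and near the bar's middle. The other three sheets still lean in the rack. The first lift slipped and the tall sheet dropped back into its slot, so I regripped it and drew it out on the second try.

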